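# Tip the instrument case onto its feet and push it up to the stop bar

### The job

The small instrument case has been left standing on its long side. Without gripping or lifting it, push it with the fingertips near the top of its lid so that it tips over towards the low steel stop bar and lies on its four rubber feet, lid up, then push it along the bench until its long side lies flush against the bar. Leave the torch, the spray bottle and the loose bone model where they stand.

Things in the scene. Friction and masses are not known exactly. Their poses are not given: they have to be found in the camera images.
- case: Closed flat instrument case, loose, 0.3 to 0.5 kg, aluminium with grey plastic lid: 160 mm long (own x), 44 mm thick (own y), 100 mm wide (own z). It starts standing on a long side, own z up, origin at the centre of the face it stands on. Lid face at y = +22 mm, away from the bar; bottom at y = -22 mm, towards the bar. Lying as wanted: y up, z towards the bar, origin 28 mm above the bench.
- case_lid (a point): Centre of the case's flat lid face (own y = +22 mm, z = 50 mm); 50 mm above the bench once the case lies right. A push of 1 to 2 N near the top of this face tips the standing case; leaning more than about 25 degrees it falls by itself. It slides on the bench with ordinary friction (coefficient near 1, 3 to 6 N to slide it).
- case_top (a point): Centre of the case's upper long side as it stands (own z = 100 mm); once the case lies down, this is the centre of the side that faces the bar.
- case_foot_edge (a point): Middle of the case's lower edge on the feet side (own y = -22 mm, z = 0), the edge it tips over: on the bench at the start, 6 mm above it when the case lies on its feet. The four rubber feet, 16 mm across, stand out 6 mm from the bottom face at x = +-62 mm, z = 18 and 82 mm.
- bar: Low steel stop bar fixed to the bench, 240 mm long (own x), 15 mm thick (own y), 25 mm high, with a flange 6 mm thick behind it. Origin at the centre of the upright's underside; own y points towards the case, the face to push against is at y = +7.5 mm. The case starts roughly, not exactly, parallel to it, its origin 180 to 250 mm away along the bar's y.
- torch: Bystander: black hand torch standing upright, 140 mm high, foot 61 mm across. Origin at the centre of its underside, z up.
- spray: Bystander: white trigger spray bottle standing upright, 175 mm high, 68 mm across. Origin at the centre of its underside, z up.
- bone: Bystander: loose cream-coloured bone model lying flat, about 165 mm long (own x), 44 mm wide, 22 mm high. Origin at the middle of its underside.

How it is judged:
By the outcome, as a careful person would: the job done as asked, in the order asked, and still so for the second after the job is handed in, with the robot touching nothing.
It also fails if it takes over 58 s, if anything falls off the work surface, if the arm or the gripper's body presses on something with over 40 N, if the wrist force passes 120 N, or if a joint passes its speed limit or range.

### The arm

A 7-joint arm with a two-finger parallel gripper is mounted at the origin on the work surface. World frame = base frame: x ahead of the robot, y to its left, z up, the work surface at z = 0. Lengths are in m, angles in rad, forces in N, time in s.
With the tool pointing down it reaches from about 0.35 to 0.9 m from the base axis. Payload 7.2 kg.
Tool frame: the origin (TCP) lies at the very end of the fingers, on their centre line; the grasp point (between the pads) lies 19 mm behind it; x points along the fingers, y is the direction in which the jaws open and shut, and the axes are right-handed (so a half turn about x gives the same grasp; the last joint's range is limited). The gripper opens to 88 mm and grips with 3 to 60 N. Pads are 20 mm wide; open, the fingers measure 115 mm over their backs; the gripper's body (75 mm by 178 mm) begins 61 mm behind the grasp point.
Start: joints at [-1.358, 0.411, -0.013, 1.596, 0.006, 1.134, -0.082], TCP at [0.173, 0.601, 0.223] pointing down, gripper open.
Joint ranges: [-2.95, 2.95], [-0.29, 1.99], [-1.47, 1.44], [0.14, 2.54], [-1.03, 4.17], [0.13, 1.85], [-2.86, 2.86]. Speed limits (rad/s): [2.39, 2.39, 3.01, 3.01, 3.14, 3.14, 3.14].

### API

Orientations are given as a rotation vector (axis times angle).
In Python, from bench import env gives the robot as it stands. The module is installed in compiled form; this text tells all that it offers.
- The arm moves only by the tool step_arm, never from a script. Its argument "motion" is a list that holds one entry, the list of rows, each a list of 5 numbers: the shift along the tool's x, y, z in m, then the turn about the tool's x in degrees, then the finger opening in m, from 0 to 0.0878. In form: [[[x, y, z, turn, jaw], ...]]. A call has 1 to 10 rows; each row is the pose to reach, as a shift and turn from the pose commanded when the call began, along the tool's axes at that moment; what a row does not reach only later rows make up. A row lasts 1/10 s, in which the tool goes at most 50 mm and 8.59 degrees, less where a joint would pass 70% of its speed; a pose out of reach is approached as far as the arm can. A call with a gripper value outside its range is refused whole. The fingers move at their own pace and stop on an object; the grip force is fixed at half the most. Time passes only in rows, so rows that repeat a pose let the fingers close. It gives the time, the measured TCP pose, the force and the opening at its end, in the units of the state.
- env.get_obs(): the state, without advancing time (a new reading comes with each control period).
- env.snapshot(name): name is "side" or "top" or "wrist"; returns a dict with "color" (400x640x3 uint8, red, green, blue), "depth" (400x640 float32, m along the optical axis (not along the pixel's ray), 0 where there is no reading), "mtx" (3x3 intrinsics, pixels), "eye" and "rotation" of the camera in the world. Camera axes: x right, y down, z forward; pixel columns grow to the right and rows downward; lengths in m; the calibration is good to about 2 mm. A picture is of the moment at which its call begins.
- env.sign_off(): hands the job in, once; it reports no verdict.
The state is a dict: "t": time; "q": joint angles; "joint_vel": joint speeds; "joint_torque": joint torques, N m; "tcp_pos": TCP position; "orientation": TCP orientation; "contact_force": force on the tool from outside, world axes, zero at the start; "ft_torque": the same for the moment, N m; "finger_gap": finger opening in m.
Only numpy, scipy, OpenCV 4.12 (cv2) and the standard library are available. Lean on these libraries where they do the work, as an engineer would, in place of code of your own. Each camera call takes 0.05 s, during which the arm holds its last target. There are 200 camera calls.

## Working session

There is one attempt and no reset: what is moved stays moved. The work goes in short steps, Python scripts to look and compute and a tool call to move; the robot and the scene stay as the last step left them, time stands still between calls to the robot, and variables do not carry over. Pictures are saved under pics/ and viewed, about 8 in all and at most 12, crops included, and the job is handed in when it is done.

Besides the shell and the picture viewer there is one more tool, called by a JSON object that holds its "fn" and its "kwargs". step_arm: Moves the arm, as the interface text tells. Its arguments: {"type":"object","properties":{"motion":{"type":"array","items":{"type":"array","items":{"type":"array","items":{"type":"number"}}}}},"required":["motion"]}

```bash
mkdir -p pics; cat > h.py <<'E'
import numpy as np, cv2
from bench import env
from scipy.spatial.transform import Rotation as R
def snap(n,f=None):
    s=env.snapshot(n)
    if f: cv2.imwrite('pics/'+f,s['color'][:,:,::-1])
    return s
def cloud(s):
    d=s['depth'];v,u=np.indices(d.shape);K=s['mtx']
    c=np.stack([(u-K[0,2])/K[0,0]*d,(v-K[1,2])/K[1,1]*d,d],-1)
    P=c@np.array(s['rotation']).T+s['eye'];P[d==0]=np.nan
    return P
E
python3 - <<'E'
from h import *
for n in('top','side'):
    s=snap(n,n+'0.png');np.savez(n+'0.npz',**s);print(n,s['eye'],np.round(s['rotation'],3).tolist(),s['mtx'][0,0])
o=env.get_obs();print(o['t'],o['tcp_pos'],R.from_rotvec(o['orientation']).as_matrix().round(3),o['contact_force'])
E
```

```text
top [ 0.39596091 -0.0103177   1.23104495] [-2.213, 2.147, -0.139] 393.87292763632354
side [ 0.32121298 -1.04092653  0.75219427] [-2.129, 0.193, -0.074] 418.6340533146831
0.1 [0.17308412 0.60009311 0.22192042] [[-0.     0.277  0.961]
 [-0.001  0.961 -0.277]
 [-1.    -0.001  0.   ]] [0.96561447 0.65600949 0.22481103]
```

```bash
sed -i "s/np.array(s\['rotation'\]).T/R.from_rotvec(s['rotation']).as_matrix().T/" h.py; ls pics
```

```text
side0.png
top0.png
```

View pics/top0.png

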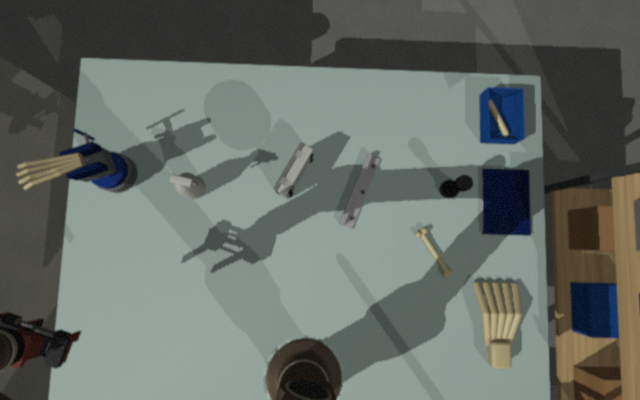

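View pics/side0.png

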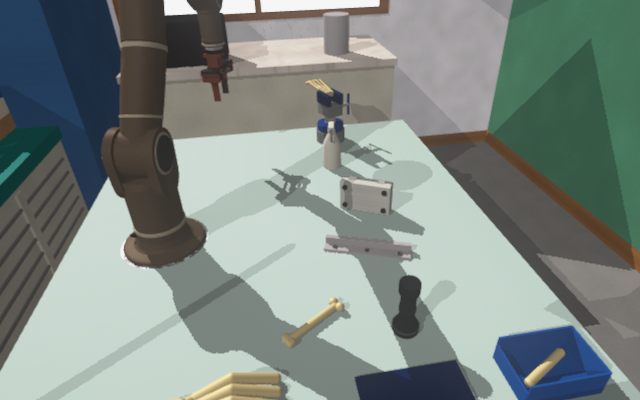

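Top view: case at (294,169), bar at (361,190), spray (187,184) on the lid side, torch (450,188) and bone (433,250) beyond the bar. The side view shows the feet facing the bar. Now I'll measure with the depth data.

```bash
python3 - <<'E'
from h import *
s=dict(np.load('top0.npz'));P=cloud(s)
def reg(name,r0,r1,c0,c1,z0,z1):
    Q=P[r0:r1,c0:c1].reshape(-1,3);Q=Q[(Q[:,2]>z0)&(Q[:,2]<z1)]
    (c,sz,a)=cv2.minAreaRect(Q[:,:2].astype(np.float32)*1000)
    print(name,len(Q),'z',np.nanpercentile(Q[:,2],[5,50,95]).round(4),'c',np.round(c,1),'size',np.round(sz,1),'ang',round(a,2))
    print('  corners',cv2.boxPoints((c,sz,a)).round(0).tolist())
reg('table',250,300,240,300,-.1,.1)
reg('casetop',130,205,260,330,.085,.12)
reg('case all',130,205,260,330,.015,.12)
reg('bar',140,240,333,395,.015,.04)
reg('barall',140,240,333,395,.004,.04)
reg('spray',160,205,160,215,.02,.3)
reg('torch',165,210,430,485,.02,.3)
reg('bone',215,285,405,460,.008,.05)
s=dict(np.load('side0.npz'));P=cloud(s)
reg('side case',165,225,325,405,.03,.12)
reg('side bar',225,265,315,420,.012,.04)
E
python3 - <<'E'
import cv2
a=cv2.imread('pics/top0.png')[120:245,255:400]
cv2.imwrite('pics/crop0.png',cv2.resize(a,None,fx=4.5,fy=4.5,interpolation=cv2.INTER_CUBIC))
E
```

```text
table 2995 z [-0.0033  0.0009  0.0046] c [300.1 115.1] size [149.9 183.3] ang 1.66
  corners [[223.0, 205.0], [228.0, 21.0], [378.0, 26.0], [372.0, 209.0]]
casetop 862 z [0.0941 0.1003 0.1042] c [612.1  46.7] size [ 50.5 160.4] ang 62.14
  corners [[529.0, 62.0], [671.0, -13.0], [695.0, 32.0], [553.0, 107.0]]
case all 1021 z [0.0317 0.0997 0.1039] c [611.9  46.8] size [ 50.5 160.9] ang 62.14
  corners [[529.0, 62.0], [671.0, -13.0], [695.0, 32.0], [553.0, 107.0]]
bar 379 z [0.0209 0.0254 0.0289] c [ 568. -152.] size [ 34.1 238.6] ang 69.22
  corners [[450.0, -126.0], [673.0, -210.0], [686.0, -178.0], [463.0, -94.0]]
barall 1347 z [0.0042 0.0074 0.0276] c [ 574.7 -170.7] size [315.5 194.8] ang 1.39
  corners [[415.0, -77.0], [419.0, -272.0], [735.0, -264.0], [730.0, -70.0]]
spray 627 z [0.0339 0.1119 0.1758] c [554.6 352.3] size [77.  66.4] ang 43.67
  corners [[504.0, 350.0], [550.0, 302.0], [605.0, 355.0], [560.0, 403.0]]
torch 444 z [0.023  0.1288 0.1432] c [ 581.2 -436.8] size [48.9 51. ] ang 84.82
  corners [[554.0, -459.0], [604.0, -463.0], [609.0, -415.0], [558.0, -410.0]]
bone 393 z [0.0113 0.0172 0.0226] c [ 394.6 -383.1] size [130.5 168.6] ang 87.23
  corners [[307.0, -444.0], [476.0, -452.0], [482.0, -322.0], [314.0, -314.0]]
side case 1322 z [0.0343 0.0768 0.0991] c [615.3  43. ] size [ 56.  162.4] ang 62.14
  corners [[530.0, 56.0], [674.0, -20.0], [700.0, 30.0], [557.0, 106.0]]
side bar 537 z [0.0129 0.0215 0.0249] c [ 572.1 -152.5] size [ 37.1 239.8] ang 68.04
  corners [[454.0, -125.0], [676.0, -215.0], [690.0, -180.0], [468.0, -90.0]]
```

View pics/crop0.png

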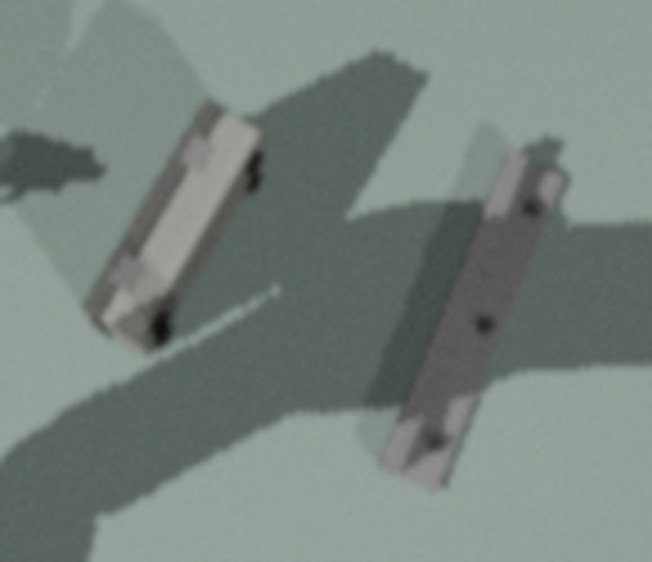

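Heights and sizes agree with the given dimensions: case top at 0.100 m, 160 mm long, bar 240 mm. The case lies at about -28° and the bar at about -21°, with the case origin about 200 mm from the bar. First I move high, towards the lid side, with the jaw axis turning parallel to the case.

{"fn": "step_arm", "kwargs": {"motion": [[[-0.01,-0.017,0.03,5,0.0878],[-0.02,-0.034,0.059,10,0.0878],[-0.03,-0.051,0.089,15,0.0878],[-0.04,-0.068,0.118,20,0.0878],[-0.04,-0.085,0.148,25,0.0878],[-0.04,-0.101,0.178,30,0.0878],[-0.04,-0.118,0.207,35,0.0878],[-0.04,-0.135,0.237,40,0.0878],[-0.04,-0.152,0.266,45,0.0878],[-0.04,-0.169,0.296,50,0.0878]]]}}

```text
t: 1.1
tcp_pos: [0.4117, 0.3545, 0.2628]
orientation: [0.9, 1.377, -0.9]
contact_force: [0.2, 0.8, -0.7]
finger_gap: 0.0882
```

```bash
cat >> h.py <<'E'
def plan(x,y,z,yaw):
    "shift (tool axes) and turn to TCP target; yaw = world angle of tool y, deg"
    o=env.get_obs();M=R.from_rotvec(o['orientation']).as_matrix()
    d=M.T@(np.array([x,y,z])-o['tcp_pos']);a=np.degrees(np.arctan2(M[1,1],M[0,1]))
    print('t',o['t'],'tcp',np.round(o['tcp_pos'],4),'yaw',round(a,2),'F',np.round(o['contact_force'],1),'gap',round(o['finger_gap'],4))
    print(' shift',d.round(4),'turn',round((a-yaw+180)%360-180,2))
E
python3 - <<'E'
from h import *
plan(.648,.111,.26,-28)
for n,r in(('top',(140,240,333,395)),('side',(225,265,315,420))):
    s=dict(np.load(n+'0.npz'));P=cloud(s)[r[0]:r[1],r[2]:r[3]].reshape(-1,3)
    P=P[(P[:,2]>.016)&(P[:,2]<.035)]
    th=np.radians(-21);b=np.array([np.cos(th),np.sin(th)]);nn=np.array([-b[1],b[0]])
    X=P[:,:2]@b;Y=P[:,:2]@nn;m=[]
    for lo in np.arange(X.min()+.01,X.max()-.02,.015):
        k=(X>=lo)&(X<lo+.015)
        if k.sum()>5:m.append([lo+.0075,*np.percentile(Y[k],[5,50,95])])
    m=np.array(m)
    for c in(1,2,3):
        p=np.polyfit(m[:,0],m[:,c],1);print(n,c,'ang',round(-21+np.degrees(np.arctan(p[0])),2),'Y at mid',round(np.polyval(p,m[:,0].mean())*1000,1),'Xmid',round((X.max()+X.min())*500,1))
E
```

```text
t 1.1 tcp [0.4117 0.3545 0.2628] yaw 23.63 F [ 0.2  0.8 -0.7] gap 0.0882
 shift [0.0027 0.1189 0.3178] turn 51.63
top 1 ang -20.74 Y at mid 64.6 Xmid 584.7
top 2 ang -20.79 Y at mid 71.2 Xmid 584.7
top 3 ang -20.85 Y at mid 77.8 Xmid 584.7
side 1 ang -20.74 Y at mid 61.5 Xmid 588.7
side 2 ang -21.04 Y at mid 66.4 Xmid 588.7
side 3 ang -20.78 Y at mid 76.1 Xmid 588.7
```

Bar: angle -20.8°, face near Y = 78 mm in the bar-aligned frame. I continue to the pre-contact point.

{"fn": "step_arm", "kwargs": {"motion": [[[0,0.012,0.032,5.2,0.0878],[0,0.024,0.064,10.3,0.0878],[0,0.036,0.096,15.5,0.0878],[0,0.048,0.128,20.6,0.0878],[0,0.06,0.16,25.8,0.0878],[0,0.072,0.191,31,0.0878],[0,0.084,0.223,36.1,0.0878],[0,0.096,0.255,41.3,0.0878],[0,0.108,0.287,46.5,0.0878],[0,0.119,0.318,51.6,0.0878]]]}}

```text
t: 2.1
tcp_pos: [0.6492, 0.1119, 0.2627]
orientation: [1.559, 0.937, -1.559]
contact_force: [0.2, -0.2, -0.1]
finger_gap: 0.0878
```

```bash
python3 - <<'E'
from h import *
plan(.648,.111,.084,-28)
E
```

```text
t 2.1 tcp [0.6492 0.1119 0.2627] yaw -27.98 F [ 0.2 -0.2 -0.1] gap 0.0878
 shift [ 0.1787 -0.0006  0.0014] turn 0.02
```

{"fn": "step_arm", "kwargs": {"motion": [[[0.025,0,0,0,0.0878],[0.055,0,0,0,0.0878],[0.085,0,0,0,0.0878],[0.115,0,0,0,0.0878],[0.145,0,0,0,0.0878],[0.168,0,0,0,0.0878],[0.178,0,0,0,0.0878],[0.178,0,0,0,0.0878]]]}}

```text
t: 2.9
tcp_pos: [0.6476, 0.1132, 0.0834]
orientation: [1.554, 0.941, -1.559]
contact_force: [0.1, 0.0, 0.3]
finger_gap: 0.0877
```

```bash
python3 - <<'E'
from h import *
plan(.648,.111,.084,-28)
s=snap('top','top1.png')
a=cv2.imread('pics/top1.png')[110:215,230:375]
cv2.imwrite('pics/crop1.png',cv2.resize(a,None,fx=5,fy=5,interpolation=cv2.INTER_CUBIC))
E
```

```text
t 2.9 tcp [0.6476 0.1132 0.0834] yaw -27.73 F [0.1 0.  0.3] gap 0.0877
 shift [-0.0006  0.0013  0.0018] turn 0.27
```

View pics/crop1.png

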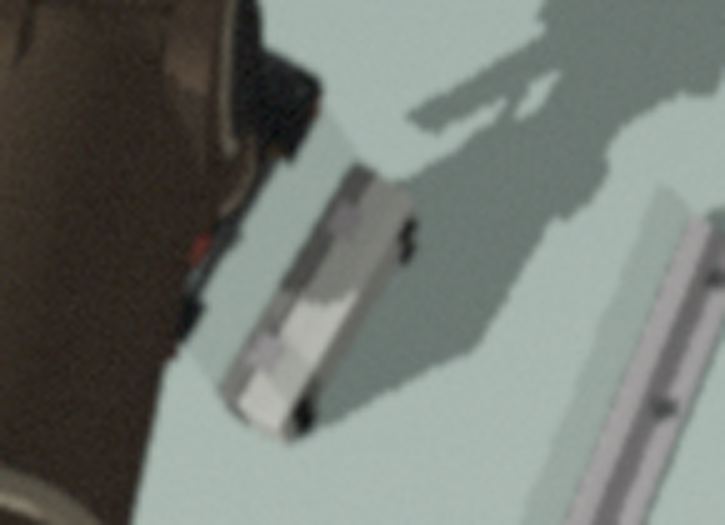

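The top view shows the gripper (about 250,205 in the crop) parallel to the undisturbed case (about 320,300), with a clear gap. Now a gentle approach until contact.

{"fn": "step_arm", "kwargs": {"motion": [[[0,0,0.01,0,0.0878],[0,0,0.02,0,0.0878],[0,0,0.026,0,0.0878],[0,0,0.03,0,0.0878],[0,0,0.034,0,0.0878],[0,0,0.038,0,0.0878],[0,0,0.042,0,0.0878],[0,0,0.046,0,0.0878],[0,0,0.05,0,0.0878],[0,0,0.054,0,0.0878]]]}}

```text
t: 3.95
tcp_pos: [0.6233, 0.0656, 0.0846]
orientation: [1.555, 0.941, -1.555]
contact_force: [0.8, 0.4, 1.2]
finger_gap: 0.088
```

```bash
python3 - <<'E'
from h import *
plan(.648,.111,.084,-28)
s=snap('side','side1.png');P=cloud(s)
a=cv2.imread('pics/side1.png')[110:270,280:460]
cv2.imwrite('pics/crop2.png',cv2.resize(a,None,fx=3.5,fy=3.5,interpolation=cv2.INTER_CUBIC))
E
```

```text
t 3.95 tcp [0.6233 0.0656 0.0846] yaw -27.68 F [0.8 0.4 1.2] gap 0.088
 shift [ 0.0006  0.0008 -0.0517] turn 0.32
```

View pics/crop2.png

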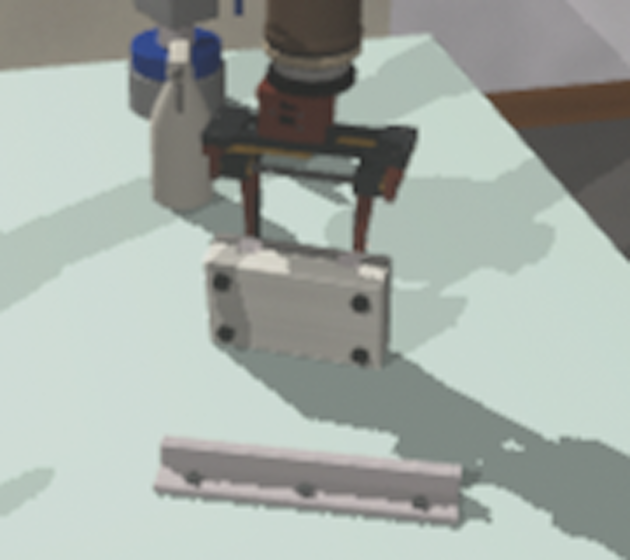

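The case leans slightly and stays straight; the fingers (crop x of about 252 and 362) straddle its middle. I keep pushing until it falls.

{"fn": "step_arm", "kwargs": {"motion": [[[0,0,0.004,0,0.0878],[0,0,0.008,0,0.0878],[0,0,0.012,0,0.0878],[0,0,0.016,0,0.0878],[0,0,0.02,0,0.0878],[0,0,0.024,0,0.0878],[0,0,0.028,0,0.0878],[0,0,0.032,0,0.0878],[0,0,0.035,0,0.0878],[0,0,0.038,0,0.0878]]]}}

```text
t: 5.0
tcp_pos: [0.6056, 0.032, 0.0847]
orientation: [1.556, 0.94, -1.556]
contact_force: [0.0, 0.9, -0.6]
finger_gap: 0.0879
```

```bash
cat >> h.py <<'E'
def case(box=(120,230,250,400),s=None,show=True):
    P=cloud(s or snap('top'))[box[0]:box[1],box[2]:box[3]].reshape(-1,3)
    return P
E
python3 - <<'E'
from h import *
plan(.648,.111,.084,-28)
s=snap('side','side2.png')
a=cv2.imread('pics/side2.png')[110:270,280:460]
cv2.imwrite('pics/crop3.png',cv2.resize(a,None,fx=3.5,fy=3.5,interpolation=cv2.INTER_CUBIC))
E
```

```text
t 5.0 tcp [0.6056 0.032  0.0847] yaw -27.69 F [ 0.   0.9 -0.6] gap 0.0879
 shift [ 0.0007  0.0008 -0.0897] turn 0.31
```

View pics/crop3.png

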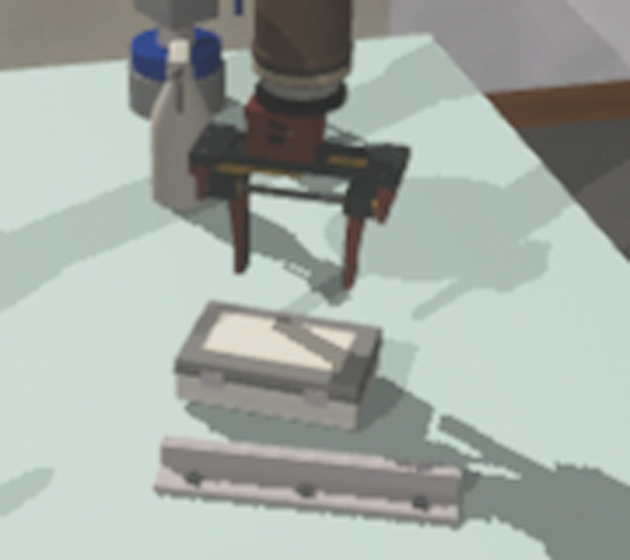

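The case has fallen lid up, with its latch side facing the bar and a gap remaining. Now I measure its pose.

```bash
sed -i '/^def case/,$d' h.py; cat >> h.py <<'E'
def case(n):
    P=cloud(snap(n));ok=np.isfinite(P[...,2])&(np.abs(P[...,2]-.05)<.008)
    P=P[ok];th=np.radians(-20.8);b=np.array([np.cos(th),np.sin(th)]);nn=np.array([-b[1],b[0]])
    X=(P[:,:2]@b)*1000;Y=(P[:,:2]@nn)*1000;k=(X>440)&(X<720)&(Y>60)&(Y<250)
    c,sz,a=cv2.minAreaRect(np.stack([X,Y],1)[k].astype(np.float32))
    print(n,'bar frame (face Y~79): c',np.round(c,1),'size',np.round(sz,1),'ang',round((a+45)%90-45,2),'z',np.median(P[k,2]).round(4),'Y2..98',np.percentile(Y[k],[2,98]).round(1),'X',np.percentile(X[k],[1,99]).round(1))
    print('  world c',(c[0]*b+c[1]*nn).round(1))
E
python3 - <<'E'
from h import *
case('side');case('top')
E
```

```text
side bar frame (face Y~79): c [550.2 188. ] size [106.7 160.8] ang -8.04 z 0.0482 Y2..98 [132.9 237.3] X [472. 630.]
  world c [581.1 -19.7]
top bar frame (face Y~79): c [545.2 182.8] size [ 88.2 160. ] ang -7.4 z 0.0511 Y2..98 [137.6 215.5] X [466.  623.4]
  world c [574.6 -22.7]
```

Both views agree: case centre is about (580,-20) mm, lying at -28°, lid at 0.050 m, about 5 to 6 cm from the bar. I back off, turn to the bar's angle and descend behind it.

{"fn": "step_arm", "kwargs": {"motion": [[[0,-0.003,-0.01,-2,0.0878],[0,-0.006,-0.019,-4.5,0.0878],[0,-0.009,-0.024,-6.9,0.0878],[0,-0.009,-0.024,-6.9,0.0878],[0.012,-0.009,-0.024,-6.9,0.0878],[0.026,-0.009,-0.024,-6.9,0.0878],[0.042,-0.009,-0.024,-6.9,0.0878],[0.056,-0.009,-0.024,-6.9,0.0878],[0.066,-0.009,-0.024,-6.9,0.0878],[0.066,-0.009,-0.024,-6.9,0.0878]]]}}

```text
t: 6.15
tcp_pos: [0.6077, 0.0572, 0.0165]
orientation: [1.469, 1.016, -1.474]
contact_force: [-0.8, 0.3, -0.6]
finger_gap: 0.0876
```

```bash
python3 - <<'E'
from h import *
plan(.6091,.0575,.019,-20.8);case('side')
E
```

```text
t 6.15 tcp [0.6077 0.0572 0.0165] yaw -20.8 F [-0.8  0.3 -0.6] gap 0.0876
 shift [-0.0025  0.0013 -0.0007] turn -0.0
side bar frame (face Y~79): c [550.6 187.3] size [106.2 159.7] ang -7.41 z 0.0483 Y2..98 [132.7 237. ] X [472. 630.]
  world c [581.2 -20.4]
```

{"fn": "step_arm", "kwargs": {"motion": [[[0,0,0.006,0,0.0878],[0,0,0.012,0,0.0878],[0,0,0.017,0,0.0878],[0,0,0.022,0,0.0878],[0,0,0.027,0,0.0878],[0,0,0.032,0,0.0878],[0,0.001,0.037,0,0.0878],[0,0.003,0.042,0,0.0878],[0,0.005,0.047,0,0.0878],[0,0.006,0.05,0,0.0878]]]}}

```text
t: 7.2
tcp_pos: [0.5969, 0.0079, 0.0187]
orientation: [1.471, 1.015, -1.471]
contact_force: [1.1, 3.0, 1.8]
finger_gap: 0.0881
```

```bash
python3 - <<'E'
from h import *
plan(.6091,.0575,.019,-20.8);case('side');case('top')
E
```

```text
t 7.2 tcp [0.5969 0.0079 0.0187] yaw -20.81 F [1.1 3.  1.8] gap 0.0881
 shift [-0.0003 -0.0062 -0.0507] turn -0.01
side bar frame (face Y~79): c [563.1 161.3] size [118.3 160.4] ang -0.99 z 0.0483 Y2..98 [105.3 206.1] X [485.8 641.2]
  world c [583.7 -49.1]
top bar frame (face Y~79): c [558.5 143.8] size [160.2  75.7] ang 0.55 z 0.051 Y2..98 [108.  178.1] X [479.7 636.4]
  world c [573.2 -63.9]
```

Aligned with the bar within about 1°, with about 27–30 mm to go.

{"fn": "step_arm", "kwargs": {"motion": [[[0,0,0.004,0,0.0878],[0,0,0.008,0,0.0878],[0,0,0.012,0,0.0878],[0,0,0.015,0,0.0878],[0,0,0.018,0,0.0878],[0,0,0.02,0,0.0878],[0,0,0.0215,0,0.0878],[0,0,0.023,0,0.0878],[0,0,0.024,0,0.0878]]]}}

```text
t: 8.2
tcp_pos: [0.5881, -0.0137, 0.0186]
orientation: [1.471, 1.015, -1.471]
contact_force: [0.8, 0.7, -0.9]
finger_gap: 0.0879
```

{"fn": "step_arm", "kwargs": {"motion": [[[0,0,0.001,0,0.0878],[0,0,0.002,0,0.0878]]]}}

```text
t: 8.4
tcp_pos: [0.5875, -0.0155, 0.0186]
orientation: [1.471, 1.015, -1.471]
contact_force: [0.8, 1.7, 0.2]
finger_gap: 0.0882
```

{"fn": "step_arm", "kwargs": {"motion": [[[0,0,0.001,0,0.0878],[0,0,0.002,0,0.0878]]]}}

```text
t: 8.6
tcp_pos: [0.5868, -0.0175, 0.0186]
orientation: [1.471, 1.015, -1.471]
contact_force: [0.5, 2.1, -0.7]
finger_gap: 0.0876
```

{"fn": "step_arm", "kwargs": {"motion": [[[0,0,0.001,0,0.0878],[0,0,0.002,0,0.0878]]]}}

```text
t: 8.8
tcp_pos: [0.586, -0.0194, 0.0186]
orientation: [1.471, 1.015, -1.471]
contact_force: [0.1, 1.9, -0.8]
finger_gap: 0.0878
```

{"fn": "step_arm", "kwargs": {"motion": [[[0,0,0.001,0,0.0878],[0,0,0.002,0,0.0878]]]}}

```text
t: 9.0
tcp_pos: [0.5857, -0.0206, 0.0187]
orientation: [1.472, 1.016, -1.471]
contact_force: [2.2, 5.4, -0.3]
finger_gap: 0.0876
```

```bash
python3 - <<'E'
from h import *
plan(.6091,.0575,.019,-20.8);case('top')
s=snap('side','side3.png');case('side')
a=cv2.imread('pics/side3.png')[180:270,305:430]
cv2.imwrite('pics/crop4.png',cv2.resize(a,None,fx=6,fy=6,interpolation=cv2.INTER_CUBIC))
E
```

```text
t 9.0 tcp [ 0.5857 -0.0206  0.0187] yaw -20.8 F [ 2.2  5.4 -0.3] gap 0.0876
 shift [-0.0002 -0.0058 -0.0813] turn 0.0
top bar frame (face Y~79): c [558.1 108.8] size [ 65.5 161.5] ang -0.41 z 0.0509 Y2..98 [ 77.9 137.8] X [479.4 636. ]
  world c [560.4 -96.5]
side bar frame (face Y~79): c [562.5 127.3] size [110.6 160.4] ang -0.61 z 0.0484 Y2..98 [ 74.9 175.4] X [484.6 640.5]
  world c [571.1 -80.8]
```

View pics/crop4.png

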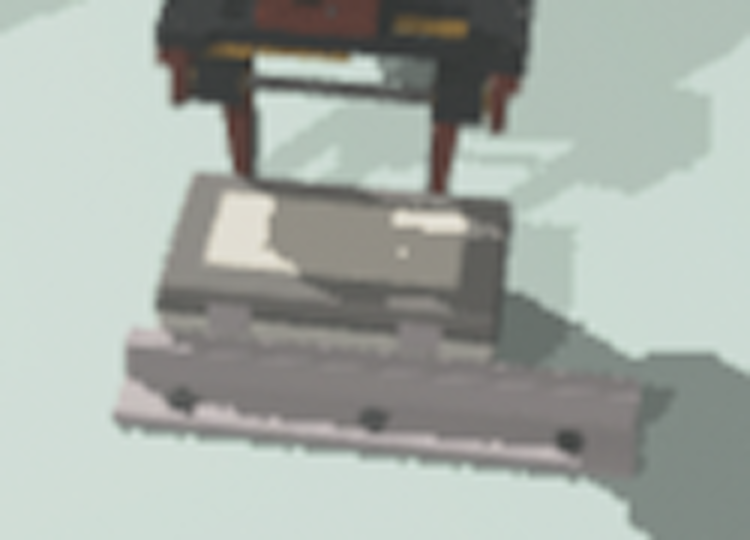

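The case is almost at the bar (front side at crop y 320–355 against the bar's upper edge), and the force has risen to 5.8 N. I press slightly more to square it up.

{"fn": "step_arm", "kwargs": {"motion": [[[0,0,0.001,0,0.0878],[0,0,0.0015,0,0.0878],[0,0,0.0015,0,0.0878]]]}}

```text
t: 9.45
tcp_pos: [0.5857, -0.0205, 0.0189]
orientation: [1.473, 1.017, -1.469]
contact_force: [3.3, 8.0, 0.3]
finger_gap: 0.0878
```

{"fn": "step_arm", "kwargs": {"motion": [[[0,0,0.001,0,0.0878],[0,0,0.0015,0,0.0878],[0,0,0.0015,0,0.0878]]]}}

```text
t: 9.75
tcp_pos: [0.5857, -0.0206, 0.0191]
orientation: [1.474, 1.018, -1.467]
contact_force: [3.5, 10.8, -0.0]
finger_gap: 0.0875
```

```bash
python3 - <<'E'
from h import *
plan(.6091,.0575,.019,-20.8);o=env.get_obs();print(o['ft_torque'])
E
```

```text
t 9.75 tcp [ 0.5857 -0.0206  0.0191] yaw -20.72 F [ 3.5 10.8 -0. ] gap 0.0875
 shift [ 0.0004 -0.0057 -0.0813] turn 0.08
[ 2.35955207 -0.72436746 -0.59530081]
```

The moment (-0.6 N·m at 11 N) says only the left finger bears. I turn the tool clockwise a little so that both press and square the case.

{"fn": "step_arm", "kwargs": {"motion": [[[0,0,0,0.3,0.0878],[0,0,0,0.6,0.0878],[0,0,0,0.6,0.0878]]]}}

```text
t: 10.05
tcp_pos: [0.5859, -0.0205, 0.0191]
orientation: [1.479, 1.013, -1.473]
contact_force: [4.5, 10.9, -0.4]
finger_gap: 0.088
```

```bash
python3 - <<'E'
from h import *
plan(.6091,.0575,.019,-20.8);o=env.get_obs();print(o['ft_torque'])
E
```

```text
t 10.05 tcp [ 0.5859 -0.0205  0.0191] yaw -21.15 F [ 4.5 10.9 -0.4] gap 0.088
 shift [ 0.0003 -0.0065 -0.0811] turn -0.35
[ 2.21431872 -0.80079065  0.57678449]
```

{"fn": "step_arm", "kwargs": {"motion": [[[0,0,0,0.3,0.0878],[0,0,0,0.6,0.0878],[0,0,0,0.6,0.0878]]]}}

```text
t: 10.35
tcp_pos: [0.5861, -0.0201, 0.0192]
orientation: [1.487, 1.007, -1.479]
contact_force: [5.2, 11.8, 0.8]
finger_gap: 0.088
```

```bash
python3 - <<'E'
from h import *
plan(.6091,.0575,.019,-20.8);o=env.get_obs();print(o['ft_torque'])
E
```

```text
t 10.35 tcp [ 0.5861 -0.0201  0.0192] yaw -21.71 F [ 5.2 11.8  0.8] gap 0.088
 shift [ 0.0005 -0.0074 -0.0806] turn -0.91
[ 2.47799497 -0.92099261  0.64340645]
```

The bearing flips from the left finger to the right between -20.7° and -21.15° while the case does not move, so it is seated on both ends at about -20.9°, the bar's angle. I centre the press, then back straight off and lift.

{"fn": "step_arm", "kwargs": {"motion": [[[0,0,0,-0.5,0.0878],[0,0,0,-0.9,0.0878],[0,0,0,-0.9,0.0878],[0,0,-0.002,-0.9,0.0878],[0,0,-0.006,-0.9,0.0878],[0,0,-0.014,-0.9,0.0878],[0,0,-0.028,-0.9,0.0878],[0,0,-0.045,-0.9,0.0878],[0,0,-0.06,-0.9,0.0878],[0,0,-0.06,-0.9,0.0878]]]}}

```text
t: 11.35
tcp_pos: [0.6077, 0.0356, 0.0184]
orientation: [1.473, 1.016, -1.471]
contact_force: [-0.1, 0.2, -0.6]
finger_gap: 0.0877
```

{"fn": "step_arm", "kwargs": {"motion": [[[-0.02,0,-0.01,0,0.0878],[-0.05,0,-0.03,0,0.0878],[-0.085,0,-0.05,0,0.0878],[-0.12,0,-0.07,0,0.0878],[-0.155,0,-0.09,0,0.0878],[-0.19,0,-0.1,0,0.0878],[-0.21,0,-0.1,0,0.0878],[-0.22,0,-0.1,0,0.0878],[-0.22,0,-0.1,0,0.0878]]]}}

```text
t: 12.25
tcp_pos: [0.6432, 0.1244, 0.2396]
orientation: [1.477, 1.011, -1.474]
contact_force: [0.2, 0.2, -0.9]
finger_gap: 0.0881
```

```bash
python3 - <<'E'
from h import *
plan(.6091,.0575,.019,-20.8);case('top');case('side')
snap('top','top4.png');s=snap('side','side4.png')
z=lambda f,r:cv2.resize(cv2.imread('pics/'+f)[r[0]:r[1],r[2]:r[3]],(400,400),interpolation=cv2.INTER_CUBIC)
cv2.imwrite('pics/crop5.png',np.hstack([z('top4.png',(140,240,290,390)),z('side4.png',(170,280,315,425))]))
def mv(n):
    a=cloud(dict(np.load(n+'0.npz')));b=cloud(env.snapshot(n))
    for k,c in dict(spray=(.555,.352,.06),torch=(.581,-.437,.06),bone=(.395,-.383,.12)).items():
        f=lambda P:P[(np.hypot(P[...,0]-c[0],P[...,1]-c[1])<c[2])&(P[...,2]>.009)&(P[...,2]<.19)].mean(0)*1000
        print(n,k,(f(b)-f(a)).round(1))
mv('top');mv('side')
E
```

```text
t 12.25 tcp [0.6432 0.1244 0.2396] yaw -21.12 F [ 0.2  0.2 -0.9] gap 0.0881
 shift [ 0.2206 -0.008   0.0749] turn -0.32
top bar frame (face Y~79): c [558.3 126.1] size [160.5 100.9] ang 0.02 z 0.051 Y2..98 [ 78.6 174.5] X [479.5 636. ]
  world c [566.7 -80.4]
side bar frame (face Y~79): c [562.4 124.7] size [103.3 160.1] ang -0.13 z 0.0483 Y2..98 [ 74.6 171.6] X [485.  640.9]
  world c [570.1 -83.2]
top spray [ 0.4  6.5 23.5]
top torch [ 0.  -0.  -0.2]
top bone [-0.3 -0.4 -0.1]
side spray [0.  0.  0.1]
side torch [ 0.   0.1 -0. ]
side bone [ 0.3 -0.   0.1]
```

View pics/crop5.png

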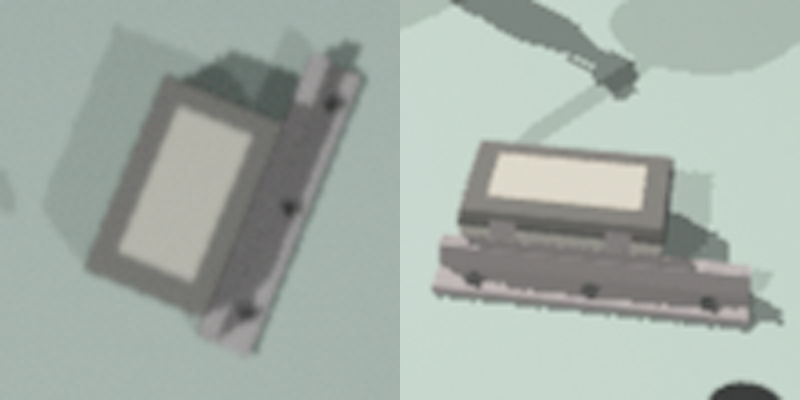

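The case lies lid up, parallel to the bar (0.0° and -0.1°), with its front side on the bar's face in both views. The bystanders haven't moved. The spray's offset in the top view comes from the arm now standing over that part of the picture; the side view shows 0.0 mm.

```bash
python3 -c "
from bench import env
print(env.sign_off())"
```

```text
the job is handed in; nothing more can be done
None
```

I tipped the case onto its feet by pushing near the top of the lid with open fingertips. I then pushed it along the bench and pressed it against the bar with about 11–13 N, without gripping or lifting it. I handed the job in at about 12.5 s, with the arm backed off and clear at 0.24 m height.

**Case:** in the last pictures it lies lid up, with the lid at 0.048–0.051 m. It is parallel to the bar within about 0.15° and its long side touches the bar's face. When I shifted the press from one finger to the other, it did not move.

**Bystanders:** the torch and bone show no movement beyond 0.5 mm in either view, and the spray bottle shows 0.1 mm or less in the side view.

**One check disagreed:** the top view showed the spray bottle shifted by several millimetres. I took this to be the arm covering part of it in that picture, since the side view showed no change.

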